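# Vent the instrument dryer and keep its sprung lid in hand

### The arm

A 7-joint arm with a two-finger parallel gripper is mounted at the origin on the work surface. World frame = base frame: x ahead of the robot, y to its left, z up, the work surface at z = 0. Lengths are in m, angles in rad, forces in N, time in s.
With the tool pointing down it reaches from about 0.425 to 0.925 m from the base axis. Payload 6.8 kg.
Tool frame: the origin (TCP) lies at the very end of the fingers, on their centre line; the grasp point (between the pads) lies 19 mm behind it; z points along the fingers, y is the line along which they close (so a half turn about z gives the same grasp; the last joint's range is limited). The gripper opens to 85 mm and grips with 20 to 120 N. Pads are 22 mm wide; open, the fingers measure 114 mm over their backs; the gripper's body (76 mm by 85 mm) begins 54 mm behind the grasp point. The pads swing forward as they close: fully open they stand 13 mm farther back than shut.
Start: joints at [1.08, 0.477, 0.022, 1.555, -0.011, 1.109, -0.083], TCP at [0.252, -0.626, 0.231] pointing down, gripper open.
Joint ranges: [-2.96, 2.96], [-0.34, 2.1], [-1.41, 1.46], [0.24, 2.44], [-1.37, 4.51], [0.17, 1.92], [-2.96, 2.96]. Speed limits (rad/s): [2.39, 2.39, 3.14, 3.14, 3.14, 3.14, 3.14].

### API

Orientations are given as a unit quaternion [w, x, y, z].
In Python, from station import r gives the robot as it stands.
- The arm moves only by the shell command python3 -m creep 'ROWS' [FORCE]. ROWS is JSON, one flat list of numbers, 5 for each row, row after row: the finger opening in mm, from 0 to 85.4, then the shift along the tool's x, y, z in mm, then the turn about the tool's z in degrees. In form: [jaw, tx, ty, tz, yaw, jaw, tx, ty, tz, yaw, ...]. A call has 1 to 8 rows; each row is the pose to reach, as a shift and turn from the pose commanded when the call began, along the tool's axes at that moment; what a row does not reach only later rows make up. A row lasts 1/10 s, in which the tool goes at most 50 mm and 8.59 degrees, less where a joint would pass 70% of its speed; a pose out of reach is approached as far as the arm can. A call with a gripper value outside its range is refused whole. The fingers move at their own pace and stop on an object; FORCE is the grip in N (left out, the last holds). Time passes only in rows, so rows that repeat a pose let the fingers close. It gives the time, the measured TCP pose, the force, the opening and the grip force at its end, in the units of the state.
- r.sense(): the state, without advancing time (a new reading comes with each control period).
- r.capture(name): name is "scene" or "top" or "wrist"; returns the picture (384x512x3 uint8, red, green, blue); there is no depth.
- r.get_calibration(name): a dict with "intrinsics" (3x3 intrinsics, pixels), "world_from_camera" (4x4, takes a point from camera to world coordinates). Camera axes: x right, y down, z forward; pixel columns grow to the right and rows downward; lengths in m; the calibration is good to about 2 mm. A picture is of the moment at which its call begins: read the wrist's pose just before it. get_calibration takes no time and is no camera call; for the wrist camera it gives the pose at the moment of the call.
- r.finish_job(): hands the job in; it is judged then, once.
The state is a dict: "time_s": time; "qpos": joint angles; "qd": joint speeds; "effort": joint torques, N m; "eef_pos": TCP position; "orientation": TCP orientation; "ft_force": force on the tool from outside, world axes, zero at the start; "moment": the same for the moment, N m; "width": finger opening in m; "grip_force": force on a finger pad.
Only numpy, scipy, OpenCV 4.12 (cv2) and the standard library are available. Lean on these libraries where they do the work, as an engineer would, in place of code of your own. Each camera call takes 0.05 s, during which the arm holds its last target. There are 200 camera calls.

### The job

The instruments in the warm-air dryer are dry: cool them down. First turn the thermostat dial back to the green cool-down mark while the lid is still shut; then take the lid by its handle, raise it well past its balance point to let the heat out, bring it back and hold it a few degrees below the balance point, where it would fall shut if let go. Keep the lid under control, so that it neither flies open nor drops, leave everything else on the bench where it is, and finish while still holding the lid there.

Things in the scene. Friction and masses are not known exactly. Their poses are not given: they have to be found in the camera images.
- dryer: white warm-air instrument dryer, 240 (x) by 360 (y) mm, 118 mm high, fixed; origin at the centre of its underside, z up, front with a blue strip towards its -x. Console with the dial at y -180 to -60 mm, flat top at z 118 mm; chamber under the steel lid (its top at z 129 mm) at y -56 to 176 mm
- dial (a joint): thermostat dial, rad, 0 to 4.7, growing clockwise seen from above; stays where it is left (friction 0.04 N m). Starts too hot, 1.6 to 2.3; the green cool-down mark is at 0.8, so turn it back anticlockwise (at the mark: within 0.1 rad). The pointer's direction, anticlockwise from the dryer's +x, is 2.356 minus this value
- dial_grip (a point): grip point on the dial's vertical axis, at (-30, -120, 146) mm in the dryer frame, 28 mm above the console top; its +x points along the pointer. Black dial: upright grip bar 46 mm long, 14 mm wide, top at 160 mm, on a flat skirt 54 mm in diameter; a white line on the bar's top and end shows the pointer end
- dial_mark (a point): the green mark on the dial's scale (the other scale ticks are black), on the console top 40 mm from the dial's axis
- lid (a joint): lid angle in rad: 0 shut and level, 1.65 at the open stop; opening swings the front edge up and back. 1.7 kg, partly carried by a hinge spring. Balance point at 0.96 rad (55 degrees from shut): below it the lid falls shut if let go, above it the spring carries it open. Lifting takes about 4 N at the handle when shut, nothing at the balance point, 0.7 N holds it 0.1 rad below; lightly damped
- lid_grip (a point): centre of the handle's round bar, 14 mm thick, 100 mm clear between its posts, parallel to the dryer's y, 38 mm free beneath it. Lid shut: at (-72, 60, 174) mm in the dryer frame. At lid angle a: x = 118 - 190 cos a + 56 sin a, y = 60, z = 118 + 190 sin a + 56 cos a mm. An upright gripper can turn about the round bar while the lid swings
- lid_hinge (a point): middle of the hinge line at the lid's rear edge, fixed at (118, 60, 118) mm in the dryer frame; the line is parallel to the dryer's y
- lens_tray: bystander: empty blue tray, 110 by 150 mm, 25 mm high, on the bench left of the dryer
- dropper: bystander: amber eye-drop bottle, 32 mm in diameter, 70 mm high, right of the dryer
- saline: bystander: white bottle, 60 mm in diameter, 160 mm high, right of the dryer
- prism_case: bystander: small white case, 45 by 70 mm, 30 mm high, right of the dryer
- occluder: bystander: black eye occluder paddle lying flat, 155 mm long, 64 mm wide, 6 mm thick, in front of the dryer
- forceps: bystander: steel forceps, 107 mm long, lying in front of the dryer

How it is judged:
On the way, in this order (a step that is already met when the one before it is completed fails the run):
1. the dial is set to the green mark while the lid is still shut (value of joint dial between 0.67 and 0.93 rad and value of joint lid below 0.08 rad), for 0.3 s.
2. the lid is raised past its balance point, in the gripper (value of joint lid above 1.02 rad and contact force between the fingers and lid above 0.2 N), for 0.1 s.
At the end, for the whole second after the job is handed in: the fingers hold the lid by its handle, still, 1 to 10 degrees below its balance point (lid angle 0.785 to 0.945 rad), after it was raised at least 0.06 rad past that point; the dial stands at the green mark within 0.13 rad (0.67 to 0.93) (value of joint lid between 0.785 and 0.945 rad and velocity of joint lid between -0.05 and 0.05 rad/s and contact force between the fingers and lid above 0.2 N and value of joint dial between 0.67 and 0.93 rad); the arm keeps its last pose, push and grip.
It fails at once if the lid flies open or drops (faster than 2 rad/s) (velocity of joint lid above 2 rad/s or velocity of joint lid below -2 rad/s).
It fails at once if a bystander (tray, bottles, case, occluder, forceps) is moved by more than 30 mm (distance of any of lens_tray, dropper, saline, prism_case, occluder, forceps from where it was at the start of the episode above 0.03 m).
It fails at once if a bottle is knocked over (angle between any of dropper, saline's own z axis and vertical above 0.6 rad).
It also fails if it takes over 54 s, if anything falls off the work surface, if the arm or the gripper's body presses on something with over 40 N, if the wrist force passes 120 N, or if a joint passes its speed limit or range.

## Working session

There is one attempt and no reset: what is moved stays moved. The work goes in short steps, Python scripts to look and compute and a shell command to move; the robot and the scene stay as the last step left them, time stands still between calls to the robot, and variables do not carry over. Pictures are saved under pics/ and viewed, at most 10 in all, crops included, and the job is handed in when it is done.

```bash
mkdir -p pics; ls; python3 - <<'E'
from station import r
import cv2,numpy as np
s=r.sense();print(s)
for n in("scene","top"):
    im=r.capture(n);cv2.imwrite(f"pics/{n}0.png",im[:,:,::-1]);c=r.get_calibration(n);print(n,np.round(c["intrinsics"],1).tolist(),np.round(c["world_from_camera"],4).tolist())
a=cv2.imread("pics/top0.png");cv2.imwrite("pics/top0b.png",cv2.resize(a,(800,600),interpolation=cv2.INTER_CUBIC))
E
```

```text
pics
{'time_s': 0.0, 'qpos': array([ 1.07990436,  0.47778232,  0.02236053,  1.55644622, -0.01149312,
        1.10931774, -0.08307996]), 'qd': array([ 0.00061727, -0.0002926 ,  0.00035121, -0.00021051, -0.00090497,
        0.00197247, -0.00201846]), 'effort': array([-7.13139470e-04, -5.96448326e+01,  1.60770692e+00, -2.81199718e+01,
        1.24880439e-02,  9.28998808e-03, -4.88301964e-06]), 'eef_pos': array([ 0.25187069, -0.62560725,  0.23034026]), 'orientation': array([-8.78482985e-04,  9.81736725e-01,  1.90242400e-01, -2.47097299e-04]), 'ft_force': array([ 1.07146876, -0.02101282, -0.64056462]), 'moment': array([-0.00931762, -0.02189235,  0.02000509]), 'grip_force': 0.0, 'width': 0.08559152232183492}
scene [[361.7, 0.0, 255.7], [0.0, 361.7, 186.0], [0.0, 0.0, 1.0]] [[0.3323, 0.6773, -0.6563, 1.1322], [0.943, -0.2269, 0.2433, -0.1402], [0.0159, -0.6998, -0.7142, 0.7638], [0.0, 0.0, 0.0, 1.0]]
top [[447.3, 0.0, 248.1], [0.0, 447.3, 189.9], [0.0, 0.0, 1.0]] [[0.0447, -0.9769, 0.2088, 0.3452], [-0.999, -0.0436, 0.0098, 0.0597], [-0.0004, -0.209, -0.9779, 1.1442], [0.0, 0.0, 0.0, 1.0]]
```

View pics/top0b.png

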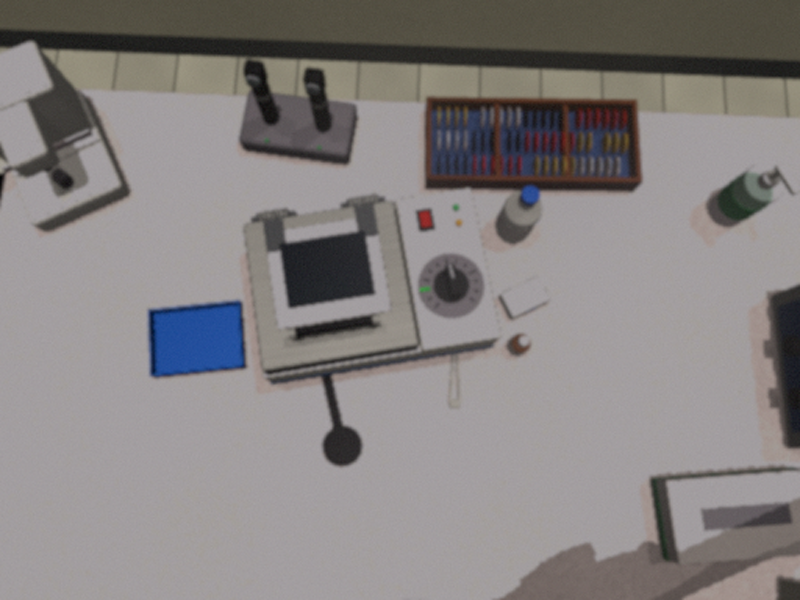

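View pics/scene0.png

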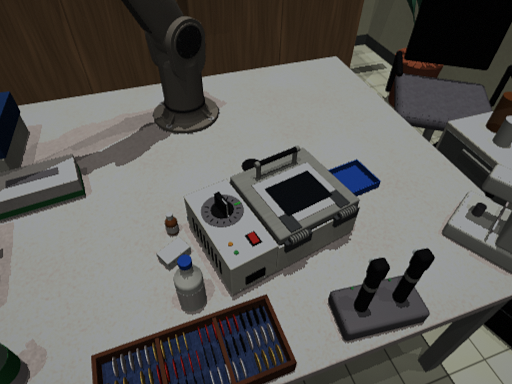

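The top view shows the dryer in the middle. In the 800x600 image the dial is at (450,283), the green mark at (424,289) and the handle at (337,328). The occluder and forceps lie in front of the dryer, and the bottles and case are to its right. The scene view agrees: dial at (222,208), handle at (277,162).

```bash
cat > h.py <<'E'
import cv2,numpy as np
from station import r
def ray(n,uv):
    c=r.get_calibration(n);K=np.array(c["intrinsics"]);T=np.array(c["world_from_camera"])
    d=T[:3,:3]@np.linalg.solve(K,[uv[0],uv[1],1]);return T[:3,3],d/np.linalg.norm(d)
def onz(n,uv,z):
    o,d=ray(n,uv);return o+d*(z-o[2])/d[2]
def tri(uvs):
    A=0;b=0
    for n,uv in uvs:
        o,d=ray(n,uv);P=np.eye(3)-np.outer(d,d);A=A+P;b=b+P@o
    return np.linalg.solve(A,b)
def proj(n,p,c=None):
    c=c or r.get_calibration(n);q=np.linalg.inv(c["world_from_camera"])@np.r_[p,1];u=np.array(c["intrinsics"])@q[:3];return u[:2]/u[2]
def blobs(m,lo=8):
    n,l,s,c=cv2.connectedComponentsWithStats(m.astype(np.uint8));return [(np.round(c[i],1).tolist(),s[i].tolist()) for i in range(1,n) if s[i,4]>=lo]
E
python3 - <<'E'
from h import *
for n in("top","scene"):
    im=cv2.imread(f"pics/{n}0.png");h=cv2.cvtColor(im,cv2.COLOR_BGR2HSV);H,S,V=[h[...,i].astype(int) for i in range(3)]
    g=(H>40)&(H<85)&(S>90)&(V>60)
    rd=((H<6)|(H>174))&(S>150)&(V>70)
    for nm,m in(("green",g),("red",rd)):
        for c,s in blobs(m,4):
            p=onz(n,c,.118)
            if .3<p[0]<.75 and -.25<p[1]<.3:print(n,nm,c,s[4],p.round(4))
t=cv2.imread("pics/top0.png")[115:250,150:330];s=cv2.imread("pics/scene0.png")[135:290,175:365]
t=cv2.resize(t,(540,405),interpolation=cv2.INTER_CUBIC) 
cv2.imwrite("pics/c1.png",cv2.resize(cv2.imread("pics/top0.png")[120:245,155:325],None,fx=4.7,fy=4.7,interpolation=cv2.INTER_CUBIC))
cv2.imwrite("pics/c2.png",cv2.resize(cv2.imread("pics/scene0.png")[140:290,180:365],None,fx=4,fy=4,interpolation=cv2.INTER_CUBIC))
E
```

```text
top green [271.4, 184.6] 13 [0.5795 0.0157 0.118 ]
top red [271.9, 140.1] 59 [0.6891 0.0182 0.118 ]
scene green [236.7, 202.9] 14 [0.5776 0.018  0.118 ]
scene green [235.8, 252.1] 12 [ 0.7102 -0.0253  0.118 ]
scene red [253.0, 237.6] 77 [0.6863 0.0216 0.118 ]
```

View pics/c1.png

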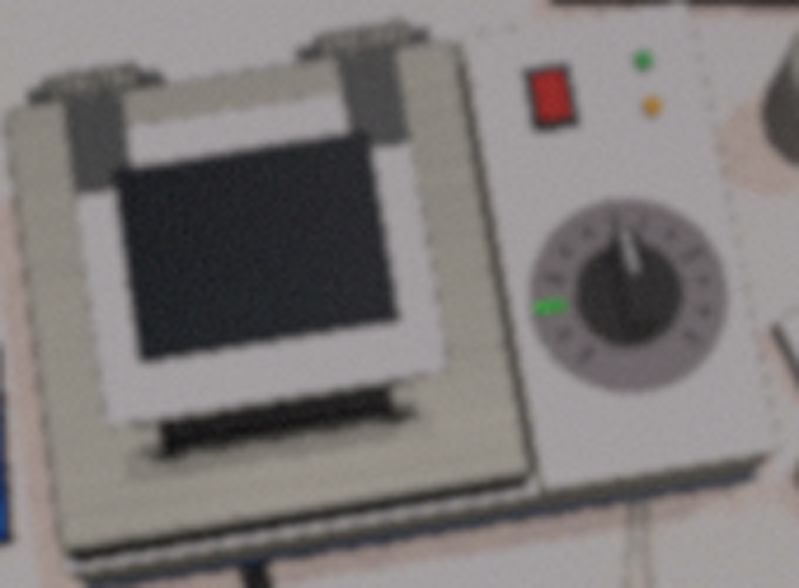

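View pics/c2.png

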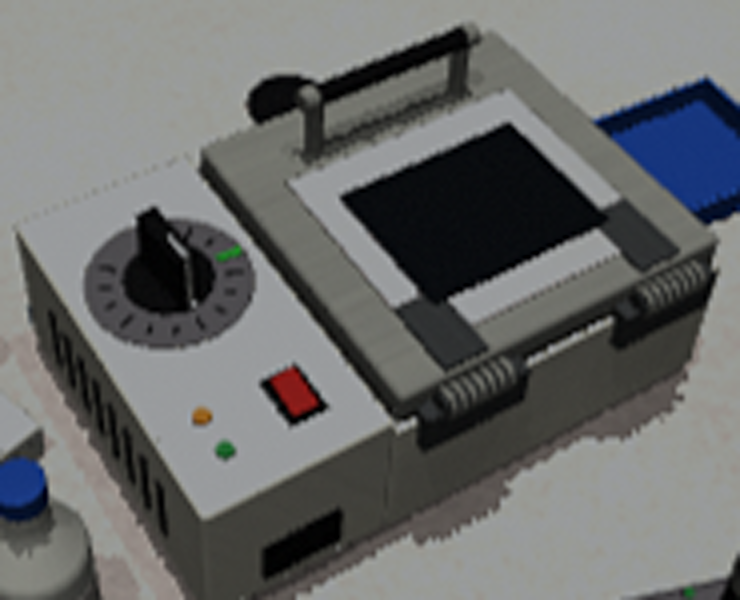

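The crops show the dial disc centred near top (288.6,182.8) and scene (222.5,210.8). The handle bar runs from about (190,213) to (239,205.7) in top. The pointer end of the grip bar points roughly towards the dryer's +x.

```bash
python3 - <<'E'
from h import *
t=lambda x,y:(x/4.7+155-.4,y/4.7+120-.4)
s=lambda x,y:(x/4+180-.4,y/4+140-.4)
for n,uv in(("top",t(628,295)),("scene",s(170,283))):print("disc",onz(n,uv,.118).round(4))
for n,a,b in(("top",t(460,45),t(535,480)),("top",t(692,10),t(772,455)),("scene",s(15,225),s(205,520)),("scene",s(205,520),s(390,430))):
    A,B=onz(n,a,.118),onz(n,b,.118);d=A-B;print("edge",n,A.round(4),B.round(4),np.linalg.norm(d).round(4),np.degrees(np.arctan2(d[1],d[0])).round(2))
for n,a,b in(("top",t(165,432),t(395,400)),("scene",s(470,38),s(308,97))):
    A,B=onz(n,a,.174),onz(n,b,.174);d=A-B;print("bar",n,A.round(4),B.round(4),((A+B)/2).round(4),np.linalg.norm(d).round(4),np.degrees(np.arctan2(d[1],d[0])).round(2))
for n,a,b in(("top",t(638,270),t(624,230)),("scene",s(150,213),s(190,275))):
    A,B=onz(n,a,.16),onz(n,b,.16);d=B-A;print("ptr",n,A.round(4),B.round(4),np.degrees(np.arctan2(d[1],d[0])).round(2))
for n,uv in(("top",(271.4,184.6)),("scene",(236.7,202.9))):
    c=onz(n,t(628,295) if n=="top" else s(170,283),.118);d=onz(n,uv,.118)-c;print("mark dir",np.linalg.norm(d).round(4),np.degrees(np.arctan2(d[1],d[0])).round(2)-89.15)
from scipy.spatial.transform import Rotation as R
q=r.sense()["orientation"];print(R.from_quat(np.roll(q,-1)).as_matrix().round(3))
c=r.get_calibration("wrist");print(np.round(c["world_from_camera"],3),np.round(c["intrinsics"],0))
E
```

```text
disc [ 0.5866 -0.0237  0.118 ]
disc [ 0.589  -0.0213  0.118 ]
edge top [0.7146 0.066  0.118 ] [0.4913 0.0195 0.118 ] 0.2282 11.74
edge top [ 0.739  -0.0528  0.118 ] [ 0.5089 -0.0967  0.118 ] 0.2343 10.81
edge scene [ 0.5146 -0.0976  0.118 ] [ 0.7474 -0.0473  0.118 ] 0.2382 -167.81
edge scene [ 0.7474 -0.0473  0.118 ] [0.7266 0.0624 0.118 ] 0.1117 -79.26
bar top [0.4981 0.1952 0.174 ] [0.5181 0.0886 0.174 ] [0.5081 0.1419 0.174 ] 0.1084 100.6
bar scene [0.4997 0.2043 0.174 ] [0.5199 0.0879 0.174 ] [0.5098 0.1461 0.174 ] 0.1182 99.81
ptr top [ 0.5893 -0.0248  0.16  ] [ 0.6089 -0.0175  0.16  ] 20.33
ptr scene [ 0.57   -0.0256  0.16  ] [ 0.6223 -0.017   0.16  ] 9.28
mark dir 0.04 11.149999999999991
mark dir 0.0409 17.03
[[ 0.928  0.374 -0.001]
 [ 0.374 -0.928  0.001]
 [-0.    -0.002 -1.   ]]
[[ 0.375 -0.887 -0.269  0.32 ]
 [-0.927 -0.359 -0.107 -0.598]
 [-0.002  0.289 -0.957  0.372]
 [ 0.     0.     0.     1.   ]] [[283.   0. 252.]
 [  0. 283. 190.]
 [  0.   0.   1.]]
```

Yaw is about 10.8° and the dial axis is near (0.5875,-0.0225). The handle is near (0.510,0.145), which matches the given geometry to within 3 mm. Moving above the dial now.

```bash
python3 -m creep '[85,38,-31,-20,0, 85,76,-62,-20,0, 85,114,-92,-20,0, 85,153,-124,-20,0, 85,191,-154,-20,0, 85,229,-185,-20,0, 85,268,-217,-20,0, 85,268,-217,-20,0]'
python3 -m creep '[85,38,-31,0,0, 85,76,-62,0,0, 85,114,-92,0,0, 85,153,-124,0,0, 85,191,-154,0,0, 85,229,-185,0,4, 85,268,-217,0,8, 85,268,-217,0,8]'
```

```text
time_s: 0.9
eef_pos: [0.4237, -0.3173, 0.2513]
orientation: [-0.001, 0.981, 0.196, 0.001]
ft_force: [-0.1, -0.4, -0.5]
width: 0.0851
grip_force: 0.0
time_s: 1.7
eef_pos: [0.5893, -0.0148, 0.251]
orientation: [-0.002, 0.992, 0.126, 0.001]
ft_force: [-0.7, 0.1, -0.3]
width: 0.0851
grip_force: 0.0
```

```bash
python3 - <<'E'
from h import *
s=r.sense();print(s["time_s"],s["eef_pos"],s["qpos"].round(3));c=r.get_calibration("wrist")
im=r.capture("wrist");cv2.imwrite("pics/w1.png",im[:,:,::-1]);np.save("w1.npy",np.array([c["intrinsics"],np.array(c["world_from_camera"])],dtype=object),allow_pickle=True)
E
```

```text
1.7 [ 0.58925791 -0.01484873  0.25102138] [ 0.153  0.336 -0.292  1.729  0.102  1.091 -1.49 ]
```

View pics/w1.png

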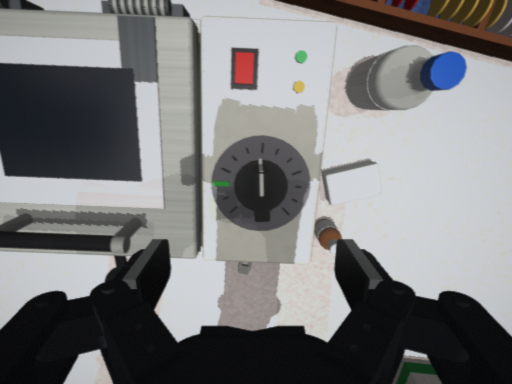

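The wrist view shows the disc centre near (261,184), the green mark at (221,184) and the white pointer line from (261,160) to (262,195), almost along the dryer's +x.

```bash
python3 - <<'E'
import numpy as np,cv2
from h import *
K,T=np.load("w1.npy",allow_pickle=True);K=np.array(K,float);T=np.array(T,float)
def oz(uv,z):
    d=T[:3,:3]@np.linalg.solve(K,[*uv,1]);return T[:3,3]+d*(z-T[2,3])/d[2]
im=cv2.imread("pics/w1.png");h=cv2.cvtColor(im,cv2.COLOR_BGR2HSV).astype(int);g=(h[...,0]>45)&(h[...,0]<80)&(h[...,1]>120)
G=[c for c,s in blobs(g,8) if 205<c[0]<235 and 170<c[1]<200][0];print("green",G,oz(G,.118).round(4))
V=im.max(2).astype(int)
# disc: V<110, fill, largest blob
m=((V<105)).astype(np.uint8);m[:,:208]=0;m[:130]=0;m[236:]=0;m[:,315:]=0
cs,_=cv2.findContours(m,0,2);c=max(cs,key=cv2.contourArea);e=cv2.fitEllipse(cv2.convexHull(c));print("ellipse",np.round(e[0],1),np.round(e[1],1))
C=oz(e[0],.118);
W=np.array([oz(p[0].astype(float),.118)[:2] for p in cv2.convexHull(c)]);(cc,rad)=cv2.minEnclosingCircle(W.astype(np.float32));print("disc C",C.round(4),np.round(cc,4),rad)
gd=oz(G,.118)[:2]-C[:2];print("mark",np.linalg.norm(gd),np.degrees(np.arctan2(gd[1],gd[0]))-89.15)
# pointer on the bar top
p=(V>150);p[:155]=0;p[200:]=0;p[:,:254]=0;p[:,270:]=0
ys,xs=np.nonzero(p);P=np.array([oz((x,y),.16)[:2] for x,y in zip(xs,ys) if y>168],np.float32)
v=cv2.fitLine(P,2,0,.01,.01).ravel();print("ptr",len(P),np.degrees(np.arctan(v[1]/v[0])),v[2:].round(4),P[:,0].min(),P[:,0].max())
# console left/right edge
for a,b in(((204,60),(204,250)),((333,60),(312,255))):
    A,B=oz(a,.118),oz(b,.118);d=A-B;print("edge",A.round(4),B.round(4),np.degrees(np.arctan2(d[1],d[0])))
E
```

```text
green [220.6, 183.2] [0.579  0.0162 0.118 ]
ellipse [260.2 183. ] [94.6 97.5]
disc C [ 0.5892 -0.0224  0.118 ] [ 0.5866 -0.023 ] 0.049991630017757416
mark 0.0399809693457916 15.756347924492445
ptr 20 15.04689 [ 0.5989 -0.0195] 0.5906676 0.6069514
edge [0.6865 0.0556 0.118 ] [0.5011 0.0171 0.118 ] 11.72875409245803
edge [ 0.7153 -0.0558  0.118 ] [ 0.525 -0.098  0.118] 12.512514857928506
```

```bash
python3 -m creep '[85,-3,7,0,0, 85,-3,7,30,0, 85,-3,7,60,0, 85,-3,7,60,0]'; python3 -c "
from station import r;print(r.sense()['eef_pos'])"
```

```text
time_s: 2.15
eef_pos: [0.5824, -0.0343, 0.1875]
orientation: [0.0, 0.993, 0.12, -0.004]
ft_force: [-0.7, 0.1, 0.7]
width: 0.0847
grip_force: 0.0
[ 0.58239239 -0.0343373   0.18746164]
```

```bash
python3 -m creep '[85,8,-10,0,0, 85,8,-10,0,0, 85,8,-10,0,0, 85,8,-10,0,0]'
```

```text
time_s: 2.55
eef_pos: [0.592, -0.0193, 0.1925]
orientation: [0.0, 0.993, 0.121, 0.001]
ft_force: [0.2, 0.5, 0.1]
width: 0.0846
grip_force: 0.0
```

```bash
python3 -m creep '[85,0,0,0,0, 85,0,0,0,0, 85,0,0,0,0, 85,0,0,0,0]'
```

```text
time_s: 2.95
eef_pos: [0.5914, -0.0193, 0.1913]
orientation: [0.0, 0.993, 0.121, -0.0]
ft_force: [0.0, 1.0, -0.9]
width: 0.0849
grip_force: 0.0
```

```bash
python3 -m creep '[85,-4,2,15,0, 85,-4,2,30,0, 85,-4,2,45,0, 85,-4,2,60,0, 85,-4,2,60,0, 85,-4,2,60,0, 85,-4,2,60,0]'
```

```text
time_s: 3.65
eef_pos: [0.5886, -0.022, 0.1318]
orientation: [0.0, 0.993, 0.121, 0.001]
ft_force: [-0.1, 0.5, 0.1]
width: 0.0854
grip_force: 0.0
```

```bash
python3 -m creep '[40,0,0,0,0, 30,0,0,0,0, 20,0,0,0,0, 10,0,0,0,0, 8,0,0,0,0, 8,0,0,0,0, 8,0,0,0,0]' 30
```

```text
time_s: 4.35
eef_pos: [0.5881, -0.0225, 0.1315]
orientation: [0.0, 0.993, 0.121, 0.0]
ft_force: [-1.2, -0.6, 2.5]
width: 0.0134
grip_force: 31.1
```

```bash
python3 -m creep '[8,0,0,0,-5, 8,0,0,0,-11, 8,0,0,0,-17, 8,0,0,0,-23, 8,0,0,0,-29, 8,0,0,0,-35, 8,0,0,0,-40, 8,0,0,0,-44]'
python3 -m creep '[8,0,0,0,-6, 8,0,0,0,-12, 8,0,0,0,-18, 8,0,0,0,-24, 8,0,0,0,-30, 8,0,0,0,-36, 8,0,0,0,-40, 8,0,0,0,-44]'
python3 -m creep '[8,0,0,0,0, 8,0,0,0,0, 8,0,0,0,0, 8,0,0,0,0]'
```

```text
time_s: 5.15
eef_pos: [0.5881, -0.0225, 0.1315]
orientation: [0.0, 0.874, 0.486, 0.0]
ft_force: [0.4, -0.7, 2.1]
width: 0.0136
grip_force: 31.1
time_s: 5.95
eef_pos: [0.5881, -0.0225, 0.1315]
orientation: [0.0, 0.629, 0.778, -0.0]
ft_force: [0.0, -0.8, 1.5]
width: 0.0137
grip_force: 31.1
time_s: 6.35
eef_pos: [0.5881, -0.0225, 0.1315]
orientation: [0.0, 0.63, 0.776, -0.0]
ft_force: [0.3, -2.4, 5.7]
width: 0.0133
grip_force: 31.5
```

```bash
python3 -m creep '[30,0,0,0,0, 60,0,0,0,0, 85,0,0,0,0, 85,0,0,0,0, 85,0,0,-30,0, 85,0,0,-60,0, 85,0,0,-90,0, 85,0,0,-120,0]'
python3 -m creep '[85,0,0,0,0, 85,0,0,0,0, 85,0,0,0,0]'
python3 - <<'E'
from h import *
c=r.get_calibration("wrist");im=r.capture("wrist");cv2.imwrite("pics/w2.png",im[:,:,::-1]);np.save("w2.npy",np.array([c["intrinsics"],np.array(c["world_from_camera"])],dtype=object),allow_pickle=True)
E
```

```text
time_s: 7.15
eef_pos: [0.5878, -0.022, 0.2524]
orientation: [-0.0, 0.63, 0.777, 0.0]
ft_force: [-0.1, 0.1, -0.4]
width: 0.0849
grip_force: 0.0
time_s: 7.45
eef_pos: [0.5873, -0.0223, 0.2502]
orientation: [-0.001, 0.63, 0.777, -0.001]
ft_force: [-0.3, -1.0, -0.4]
width: 0.0849
grip_force: 0.0
```

View pics/w2.png

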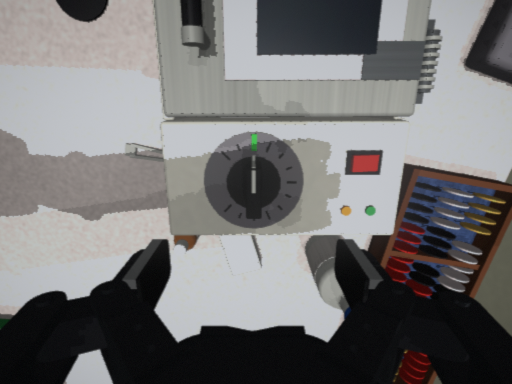

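The pointer line (x=254, y 150–192) lines up with the green mark at (254,141), so the dial is set. The lid edge is level in the picture, so the tool is already aligned for the handle, which is 180 along x and -42 along y.

```bash
python3 -m creep '[85,30,-7,0,0, 85,60,-14,0,0, 85,90,-21,0,0, 85,120,-28,0,0, 85,150,-35,0,0, 85,180,-42,0,0, 85,180,-42,0,0, 85,180,-42,0,0]'
python3 -m creep '[85,0,0,0,0, 85,0,0,0,0]'
python3 - <<'E'
from h import *
c=r.get_calibration("wrist");im=r.capture("wrist");cv2.imwrite("pics/w3.png",im[:,:,::-1]);print(r.sense()["eef_pos"],r.sense()["qpos"].round(2))
np.save("w3.npy",np.array([c["intrinsics"],np.array(c["world_from_camera"])],dtype=object),allow_pickle=True)
E
```

```text
time_s: 8.3
eef_pos: [0.5091, 0.1455, 0.2505]
orientation: [-0.0, 0.629, 0.777, -0.001]
ft_force: [0.4, -1.7, 0.3]
width: 0.0853
grip_force: 0.0
time_s: 8.5
eef_pos: [0.5101, 0.1439, 0.2508]
orientation: [-0.0, 0.631, 0.776, -0.0]
ft_force: [0.4, 0.1, 0.8]
width: 0.085
grip_force: 0.0
[0.51006206 0.14406856 0.25092349] [ 0.24  0.31 -0.76  1.84  0.24  1.09 -0.4 ]
```

View pics/w3.png

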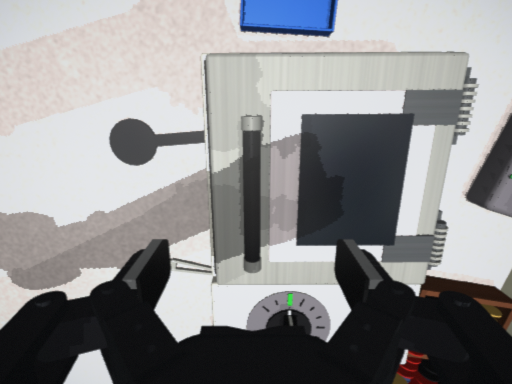

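The handle bar is at column 252 (rows 115–270), midway between the fingers at 152 and 352. Descending.

```bash
python3 -m creep '[85,0,0,20,0, 85,0,0,40,0, 85,0,0,60,0, 85,0,0,80,0, 85,0,0,90,0, 85,0,0,96,0, 85,0,0,96,0, 85,0,0,96,0]'
python3 -m creep '[40,0,0,0,0, 30,0,0,0,0, 20,0,0,0,0, 10,0,0,0,0, 8,0,0,0,0, 8,0,0,0,0, 8,0,0,0,0]' 25
```

```text
time_s: 9.35
eef_pos: [0.5102, 0.1454, 0.156]
orientation: [0.0, 0.63, 0.777, 0.0]
ft_force: [-0.1, -0.3, 0.1]
width: 0.0849
grip_force: 0.0
time_s: 10.05
eef_pos: [0.5092, 0.1451, 0.1553]
orientation: [-0.0, 0.63, 0.777, -0.001]
ft_force: [-4.3, -0.9, 4.4]
width: 0.013
grip_force: 24.5
```

```bash
python3 -c "
import numpy as np
f=lambda a:np.array([190*(1-np.cos(a))+56*np.sin(a),-(190*np.sin(a)+56*(np.cos(a)-1))])
for s,e in((0,.26),(.26,.54),(.54,.82),(.82,1.1),(1.1,.87)):
  print(s,e,[list((f(a)-f(s)).round(1)) for a in np.linspace(s,e,8)[1:]])"
```

```text
0 0.26 [[np.float64(2.2), np.float64(-7.0)], [np.float64(4.7), np.float64(-13.9)], [np.float64(7.4), np.float64(-20.8)], [np.float64(10.4), np.float64(-27.5)], [np.float64(13.6), np.float64(-34.1)], [np.float64(17.1), np.float64(-40.6)], [np.float64(20.8), np.float64(-47.0)]]
0.26 0.54 [[np.float64(4.3), np.float64(-6.7)], [np.float64(8.8), np.float64(-13.2)], [np.float64(13.5), np.float64(-19.5)], [np.float64(18.6), np.float64(-25.6)], [np.float64(23.8), np.float64(-31.6)], [np.float64(29.3), np.float64(-37.3)], [np.float64(35.0), np.float64(-42.8)]]
0.54 0.82 [[np.float64(5.9), np.float64(-5.2)], [np.float64(12.1), np.float64(-10.3)], [np.float64(18.4), np.float64(-15.0)], [np.float64(24.9), np.float64(-19.5)], [np.float64(31.6), np.float64(-23.8)], [np.float64(38.5), np.float64(-27.7)], [np.float64(45.5), np.float64(-31.4)]]
0.82 1.1 [[np.float64(7.2), np.float64(-3.4)], [np.float64(14.4), np.float64(-6.5)], [np.float64(21.8), np.float64(-9.3)], [np.float64(29.4), np.float64(-11.9)], [np.float64(37.0), np.float64(-14.1)], [np.float64(44.6), np.float64(-16.0)], [np.float64(52.4), np.float64(-17.6)]]
1.1 0.87 [[np.float64(-6.4), np.float64(1.3)], [np.float64(-12.7), np.float64(2.8)], [np.float64(-19.0), np.float64(4.5)], [np.float64(-25.2), np.float64(6.4)], [np.float64(-31.4), np.float64(8.6)], [np.float64(-37.4), np.float64(10.9)], [np.float64(-43.4), np.float64(13.4)]]
```

```bash
python3 -m creep '[8,0,2,-7,0, 8,0,4.5,-14,0, 8,0,7.5,-21,0, 8,0,10.5,-27.5,0, 8,0,13.5,-34,0, 8,0,17,-40.5,0, 8,0,21,-47,0, 8,0,21,-47,0]'
python3 -m creep '[8,0,0,0,0, 8,0,0,0,0]'
```

```text
time_s: 10.85
eef_pos: [0.5289, 0.1493, 0.203]
orientation: [-0.001, 0.63, 0.777, -0.002]
ft_force: [-8.4, -0.9, -0.4]
width: 0.0131
grip_force: 24.8
time_s: 11.05
eef_pos: [0.5284, 0.1493, 0.2023]
orientation: [-0.001, 0.63, 0.777, -0.002]
ft_force: [-8.5, -0.3, -0.6]
width: 0.0132
grip_force: 24.8
```

```bash
python3 -m creep '[8,0,4,-6.5,0, 8,0,8.5,-13,0, 8,0,13.5,-19.5,0, 8,0,18.5,-25.5,0, 8,0,24,-31.5,0, 8,0,29.5,-37.5,0, 8,0,35,-43,0, 8,0,35,-43,0]'
python3 -m creep '[8,0,6,-5,0, 8,0,12,-10.5,0, 8,0,18.5,-15,0, 8,0,25,-19.5,0, 8,0,31.5,-24,0, 8,0,38.5,-27.5,0, 8,0,45.5,-31.5,0, 8,0,45.5,-31.5,0]'
```

```text
time_s: 11.85
eef_pos: [0.5625, 0.1566, 0.2474]
orientation: [-0.001, 0.63, 0.777, -0.002]
ft_force: [-16.3, -3.8, 11.9]
width: 0.0125
grip_force: 25.7
time_s: 12.65
eef_pos: [0.6104, 0.1669, 0.2805]
orientation: [0.001, 0.63, 0.777, 0.001]
ft_force: [-7.0, -1.8, 11.2]
width: 0.013
grip_force: 26.6
```

```bash
python3 -m creep '[8,0,7,-4.5,0, 8,0,14,-8,0, 8,0,21.5,-11,0, 8,0,29,-14,0, 8,0,36.5,-16.5,0, 8,0,44.5,-18.5,0, 8,0,52,-20,0, 8,0,52,-20,0]'
python3 -m creep '[8,0,0,0,0, 8,0,0,0,0]'
cat > a.py <<'E'
from h import *
s=r.sense();p=s["eef_pos"];x=(p[0]-.6953)*.978+(p[1]-.1844)*.208;z=p[2]+.019-.118
print(s["time_s"],p.round(4),"R",np.hypot(x,z),"a",np.arctan2(z,-x)-.2866,s["ft_force"].round(1),s["width"],s["grip_force"])
E
python3 a.py
```

```text
time_s: 13.45
eef_pos: [0.6613, 0.1777, 0.2968]
orientation: [0.0, 0.63, 0.777, 0.001]
ft_force: [0.1, 2.4, 3.0]
width: 0.0128
grip_force: 26.4
time_s: 13.65
eef_pos: [0.6597, 0.1774, 0.2965]
orientation: [-0.0, 0.63, 0.777, 0.0]
ft_force: [0.5, 3.0, -1.0]
width: 0.013
grip_force: 26.2
13.65 [0.6597 0.1774 0.2965] R 0.20080506642984675 a 1.1026801638294246 [ 0.5  3.  -1. ] 0.012958450369037037 26.229347884655
```

```bash
python3 -m creep '[8,0,-6.5,1.3,0, 8,0,-13,2.8,0, 8,0,-19.5,4.5,0, 8,0,-25.5,6.5,0, 8,0,-32,8.8,0, 8,0,-38,11,0, 8,0,-44,13.5,0, 8,0,-44,13.5,0]'
python3 -m creep '[8,0,0,0,0, 8,0,0,0,0, 8,0,0,0,0, 8,0,0,0,0]' ; python3 a.py
python3 - <<'E'
from h import *
im=r.capture("scene");cv2.imwrite("pics/s9.png",cv2.resize(im[:,:,::-1][60:300,130:410],None,fx=2.5,fy=2.5))
# predicted handle bar ends for a=0.785,0.865,0.945 to hold against the picture
for a in(.785,.865,.945,1.1):
    x=-.19*np.cos(a)+.056*np.sin(a);z=.118+.19*np.sin(a)+.056*np.cos(a)
    print(a,[((proj("scene",[.6953+.978*x-.208*y,.1844+.208*x+.978*y,z])-[130,60])*2.5).round() for y in(-.05,.05)])
    xt=-.234*np.cos(a)+.011*np.sin(a);zt=.118+.234*np.sin(a)+.011*np.cos(a)
    print("  lid front edge corners",[((proj("scene",[.6953+.978*xt-.208*y,.1844+.208*xt+.978*y,zt])-[130,60])*2.5).round() for y in(-.116,.116)])
E
```

```text
time_s: 14.45
eef_pos: [0.6154, 0.1677, 0.2833]
orientation: [-0.0, 0.63, 0.777, -0.001]
ft_force: [-3.1, 3.3, 4.4]
width: 0.0128
grip_force: 26.1
time_s: 14.85
eef_pos: [0.6167, 0.168, 0.2839]
orientation: [-0.0, 0.63, 0.777, -0.0]
ft_force: [-4.7, 3.3, 6.7]
width: 0.0129
grip_force: 26.2
14.85 [0.6167 0.168  0.2839] R 0.20154133605734703 a 0.8747512293176765 [-4.7  3.3  6.7] 0.012850482494921578 26.24423772096634
0.785 [array([389., 218.]), array([485., 180.])]
  lid front edge corners [array([281., 202.]), array([497., 123.])]
0.865 [array([400., 221.]), array([497., 182.])]
  lid front edge corners [array([289., 200.]), array([510., 120.])]
0.945 [array([411., 225.]), array([509., 186.])]
  lid front edge corners [array([299., 200.]), array([523., 118.])]
1.1 [array([435., 239.]), array([535., 198.])]
  lid front edge corners [array([321., 204.]), array([551., 118.])]
```

View pics/s9.png

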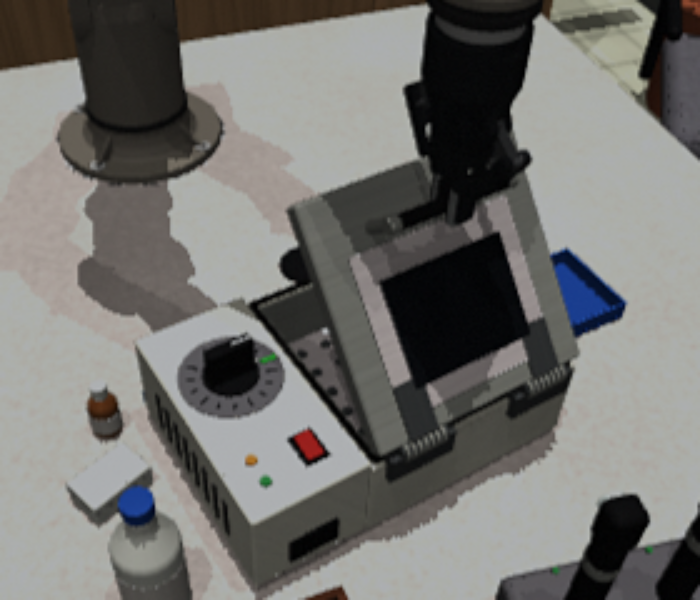

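The lid's front corner is at (289,208) in the crop, against a predicted (289,200) for 0.865 rad. The gripper is on the bar, the dial points at the green mark and the bystanders visible in this view look undisturbed. I'll let it settle, check once more and hand in.

```bash
python3 -m creep '[8,0,0,0,0, 8,0,0,0,0, 8,0,0,0,0, 8,0,0,0,0, 8,0,0,0,0]'; python3 a.py; python3 -c "
from station import r;print(r.finish_job())"
```

```text
time_s: 15.4
eef_pos: [0.6167, 0.1681, 0.2839]
orientation: [-0.0, 0.63, 0.777, -0.0]
ft_force: [-3.1, 3.5, 5.6]
width: 0.0127
grip_force: 26.2
15.4 [0.6167 0.1681 0.2839] R 0.2015738903541188 a 0.8747248624588573 [-3.1  3.5  5.6] 0.012650058809590038 26.24541610479355
the job is handed in; nothing more can be done
None
```

I handed the job in at 15.4 s with the dial on the green mark. The lid had been raised to about 1.10 rad, then lowered to about 0.87 rad, roughly 5° below balance, where the gripper still holds it. These angles are worked out from the arm's pose, and the hand-in returned no verdict.

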